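# Scale check at the filling station

### The arm

A 6-joint arm with a two-finger parallel gripper is mounted at the origin on the work surface. World frame = base frame: x ahead of the robot, y to its left, z up, the work surface at z = 0. Lengths are in mm, angles in rad, forces in N, time in s.
With the tool pointing down it reaches from about 250 to 775 mm from the base axis. Payload 4 kg.
Tool frame: the origin (TCP) lies on the mounting face of the last link; the fingertips stand 199 mm ahead of it and the grasp point (between the pads) lies 180 mm ahead of it (robot.pinch_z is the distance from the TCP to the grasp point, in mm); z points along the fingers, y is the line along which they close (so a half turn about z gives the same grasp; the last joint's range is limited). The gripper opens to 94 mm and grips with 3 to 60 N. Pads are 16 mm wide; open, the fingers measure 119 mm over their backs; the gripper's body (75 mm by 177 mm) begins 78 mm behind the grasp point.
Start: joints at [-1.22, 0.087, 1.371, -0, 1.684, -0.103], TCP at [241.105, -494.336, 404.706] pointing down, gripper open.
Joint ranges: [-3.1, 3.1], [-0.76, 2.03], [0.27, 2.55], [-1.08, 4.22], [0.17, 2.65], [-2.57, 2.57]. Speed limits (rad/s): [2.79, 2.79, 3.14, 3.14, 3.14, 3.14].

### API

Orientations are given as a unit quaternion [w, x, y, z].
In Python, from bench import robot gives the robot as it stands.
- The arm moves only by the tool send_rows, never from a script. Its argument "deltas" is a list of rows, each a list of 6 numbers: the shift along the world's x, y, z in units of 50 mm (1.0 is 50 mm), then the turn, a rotation vector about the world's x, y, z in units of 5 degrees (1.0 is 5 degrees). A call has 1 to 20 rows; each row shifts and turns the commanded pose from where the row before left it; what a row does not reach is not made up. A row lasts 1/8 s, in which the tool goes at most 62.5 mm and 10.7 degrees, less where a joint would pass 70% of its speed; a pose out of reach is approached as far as the arm can. A call is refused whole if a number of a shift passes 1 or a number of a turn 1, either way. A call with a gripper value outside its range is refused whole. "jaw" is the closure, from 0 (fully open) to 1 (shut), set as the call begins (left out, the last holds). The fingers move at their own pace and stop on an object; the grip force is fixed at half the most. Time passes only in rows, so rows that do not move let the fingers close. It gives the time, the measured TCP pose, the force, the opening and the grip force at its end, in the units of the state.
- robot.observe(): the state, without advancing time (a new reading comes with each control period).
- robot.read_camera(name): name is "scene" or "top" or "wrist"; returns a dict with "image" (400x640x3 uint8, red, green, blue), "fx", "fy", "cx", "cy" (pixels), "rvec" (rotation vector, rad) and "tvec" (3), from world to camera coordinates, as OpenCV has them. Camera axes: x right, y down, z forward; pixel columns grow to the right and rows downward; lengths in mm; the calibration is good to about 2 mm. The wrist camera is an equidistant fisheye: a pixel r from the principal point sees the ray r / f radians off the axis. A picture is of the moment at which its call begins. There is no depth.
- robot.job_done(): hands the job in; it is judged then, once.
Trained networks look in a picture, given as the dict that the camera call returned (one of the last four; its "shot" number tells which), for a name from the list of things; names that differ only in an ending like _2 or _b are one class to them, and where a whole thing is asked for, a point or a joint stands for the part that bears it (a point fixed in the world has none). Each returns a list of dicts, best first, with "conf" (0 to 1); they miss things now and then, are a little off and sometimes report something else, mostly with a low value. They report only what shows in the picture. A call takes as long as a camera call. They do not tell look-alikes from the thing itself.
- robot.outline_of(target, picture): "mask" (400x640 bool, what is visible of it) and "uv" ([column, row] in pixels, amid what is visible of it).
The state is a dict: "clock": time; "joints": joint angles; "qd": joint speeds; "joint_torque": joint torques, N m; "position": TCP position; "ee_rot": TCP orientation; "wrist_force": force on the tool from outside, world axes, zero at the start; "ft_torque": the same for the moment, N m; "finger_gap": opening from 0.0 (shut) to 1.0 (fully open); "grasp_force": force on a finger pad.
Only numpy, scipy, OpenCV 4.12 (cv2) and the standard library are available. Lean on these libraries where they do the work, as an engineer would, in place of code of your own. Each camera call takes 0.05 s, during which the arm holds its last target. There are 200 camera calls.

### The job

The brass check weight stands penned in by three bottles: first move all three bottles onto the steel tray, standing, and only then take the weight out and lower it gently into the green canister on the scale, upright, letting go only once you feel it rest on whatever is inside. Then stand each bottle back in the middle of the coaster of its own cap colour, without tipping any bottle over or disturbing the amber jar.

Things in the scene. Friction and masses are not known exactly. Their poses are not given: they have to be found in the camera images.
- bottle_red: Loose white plastic bottle with a red screw cap and red label band, standing upright. 150 mm high in all: body 56 mm diameter up to 112 mm, then a short shoulder, then the cap, 40 mm diameter, from 124 to 150 mm. About 0.25 kg. Origin: centre of its underside, z up; round, so its yaw means nothing. Best gripped across the cap from above.
- bottle_yellow: Loose white plastic bottle with a yellow screw cap and yellow label band, standing upright. 150 mm high in all: body 56 mm diameter up to 112 mm, then a short shoulder, then the cap, 40 mm diameter, from 124 to 150 mm. About 0.25 kg. Origin: centre of its underside, z up; round, so its yaw means nothing. Best gripped across the cap from above.
- bottle_blue: Loose white plastic bottle with a blue screw cap and blue label band, standing upright. 150 mm high in all: body 56 mm diameter up to 112 mm, then a short shoulder, then the cap, 40 mm diameter, from 124 to 150 mm. About 0.25 kg. Origin: centre of its underside, z up; round, so its yaw means nothing. Best gripped across the cap from above.
- pad_red: Fixed red coaster, 68 mm square, 4 mm thick, on a 6 mm grey board (its top is 10 mm above the table): home of the red-capped bottle. Origin: centre of its underside, z up. The three coasters, any colour in any place, lie 72 mm in front (-x), left and right of the weight's spot in the board's frame, turned up to 0.2 rad. The board's back rail is 30 mm high.
- pad_yellow: Fixed yellow coaster, 68 mm square, 4 mm thick, on a 6 mm grey board (its top is 10 mm above the table): home of the yellow-capped bottle. Origin: centre of its underside, z up. The three coasters, any colour in any place, lie 72 mm in front (-x), left and right of the weight's spot in the board's frame, turned up to 0.2 rad. The board's back rail is 30 mm high.
- pad_blue: Fixed blue coaster, 68 mm square, 4 mm thick, on a 6 mm grey board (its top is 10 mm above the table): home of the blue-capped bottle. Origin: centre of its underside, z up. The three coasters, any colour in any place, lie 72 mm in front (-x), left and right of the weight's spot in the board's frame, turned up to 0.2 rad. The board's back rail is 30 mm high.
- weight: Loose brass check weight, 0.4 kg, 75 mm high: round base 46 mm diameter, 30 mm high; a 12 mm stem; on top a round grip knob 22 mm diameter, from 59 to 75 mm. It stands upright on the grey board (underside 6 mm above the table) between the three taller bottles, about 72 mm from their axes, the back rail 74 mm or more behind it. Origin: centre of its underside, z up.
- canister: Green opaque round canister, open on top, fixed on a black and steel scale platform 110 mm square, 20 mm high. Origin: underside of the platform's centre, on the table, below the canister's axis. Outer diameter 82 mm, inner 74 mm, rim 80 mm above the table. Inside is a flat, level, firm steel ballast of unknown height, its top 34 to 60 mm above the table (the weight's knob stays above the rim).
- tray: Fixed stainless steel parking tray, 120 x 300 mm outside, long side along its own y, walls 4 mm thick and 14 mm high, floor top 4 mm above the table. Empty at the start, room for three bottles in a row about 90 mm apart. Origin: centre of its underside on the table, z up.
- jar: Loose amber glass jar with a black lid, 60 mm diameter, 75 mm high, 0.3 kg, standing near the canister; a bystander, to be left where it is. Origin: centre of its underside, z up.
Mind the look-alikes: they are no part of the job. Of the things that look like the weight, the largest one is meant.

How it is judged:
By the outcome, as a careful person would: the job done as asked, in the order asked, and still so for the second after the job is handed in, with the robot touching nothing.
It also fails if it takes over 144 s, if anything falls off the work surface, if the arm or the gripper's body presses on something with over 40 N, if the wrist force passes 120 N, or if a joint passes its speed limit or range.

## Working session

There is one attempt and no reset: what is moved stays moved. The work goes in short steps, Python scripts to look and compute and a tool call to move; the robot and the scene stay as the last step left them, time stands still between calls to the robot, and variables do not carry over. Pictures are saved under pics/ and viewed, at most 14 in all, crops included, and the job is handed in when it is done.

Besides the shell and the picture viewer there is one more tool, called by a JSON object that holds its "op" and its "data". send_rows: Moves the arm, as the interface text tells. Its arguments: {"type":"object","properties":{"deltas":{"type":"array"},"jaw":{"type":"number"}},"required":["deltas"]}

```bash
mkdir -p pics
cat > h.py <<'E'
import numpy as np, cv2
from bench import robot
def proj(P,c):
    return cv2.projectPoints(np.array(P,float).reshape(-1,3),np.array(c['rvec'],float),np.array(c['tvec'],float),np.array([[c['fx'],0,c['cx']],[0,c['fy'],c['cy']],[0,0,1]]),None)[0].reshape(-1,2)
def ray(uv,z,c):
    R=cv2.Rodrigues(np.array(c['rvec'],float))[0];t=np.array(c['tvec'],float).ravel()
    d=R.T@np.array([(uv[0]-c['cx'])/c['fx'],(uv[1]-c['cy'])/c['fy'],1]);o=-R.T@t
    return o+d*(z-o[2])/d[2]
E
python3 - <<'E'
from h import *
N=['bottle_red','bottle_yellow','bottle_blue','pad_red','pad_yellow','pad_blue','weight','canister','tray','jar']
for cam in('scene','top'):
    c=robot.read_camera(cam);cv2.imwrite(f'pics/{cam}0.png',c['image'][:,:,::-1])
    R=cv2.Rodrigues(np.array(c['rvec'],float))[0];print(cam,(-R.T@np.ravel(c['tvec'])).round(),c['fx'],R[2].round(2))
    for n in N:
        for o in robot.outline_of(n,c)[:4]:
            m=o['mask'];ys,xs=np.where(m)
            print(n,round(o['conf'],2),np.round(o['uv']),m.sum(),xs.min(),xs.max(),ys.min(),ys.max(),ray(o['uv'],0,c).round()[:2])
print(robot.observe())
E
```

```text
scene [817. 577. 785.] 394.2651799593444 [-0.3  -0.59 -0.75]
bottle_red 0.98 [413. 268.] 1211 394 429 242 296 [395. 243.]
bottle_yellow 0.81 [369. 248.] 1280 353 382 222 278 [458. 151.]
bottle_blue 0.71 [398. 310.] 1514 376 413 283 340 [486. 315.]
pad_red 0.67 [419. 294.] 150 387 426 277 301 [422. 304.]
pad_yellow 0.83 [358. 275.] 320 345 382 260 286 [519. 204.]
pad_blue 0.82 [391. 341.] 337 370 412 317 348 [536. 364.]
weight 0.95 [374. 294.] 523 363 385 278 309 [511. 260.]
weight 0.72 [454. 292.] 252 445 460 279 299 [350. 333.]
weight 0.51 [316. 349.] 270 313 328 338 359 [679. 315.]
canister 0.6 [335. 201.] 1851 307 361 174 226 [463. -18.]
canister 0.34 [373. 294.] 481 363 384 278 309 [513. 260.]
tray 0.73 [373. 294.] 519 363 385 278 309 [515. 260.]
tray 0.65 [278. 151.] 2848 242 311 113 187 [ 524. -267.]
jar 0.95 [268. 216.] 759 256 281 199 234 [642. -46.]
top [ 307.  -14. 1195.] 441.5336307992737 [ 0.17  0.01 -0.99]
bottle_red 0.72 [194. 218.] 679 180 214 203 229 [451. 310.]
bottle_yellow 0.62 [233. 196.] 565 217 244 183 210 [514. 208.]
bottle_blue 0.75 [176. 185.] 747 158 194 170
[... 618 characters left out ...]
[-1.22007621e+00,  8.71890097e-02,  1.37071936e+00, -5.35919605e-06,
        1.68364169e+00, -1.03096299e-01]), 'qd': array([ 3.03961889e-05,  1.62197377e-03,  7.14342371e-04,  2.23464569e-04,
        6.48838223e-04, -2.06495530e-03]), 'joint_torque': array([-3.44838727e-04, -3.40052855e+01, -3.02603424e+01,  7.18357950e-02,
        2.37681193e-02,  1.27062854e-07]), 'position': array([ 241.11189576, -494.31871691,  404.70205413]), 'ee_rot': array([ 2.14615173e-05,  9.74366667e-01,  2.24965771e-01, -1.22344604e-08]), 'wrist_force': array([ 0.81175211, -0.05414686,  0.84626867]), 'ft_torque': array([ 0.00556594, -0.00267075,  0.05602765]), 'grasp_force': 0.0, 'finger_gap': 1.0027076725303297}
```

View pics/scene0.png

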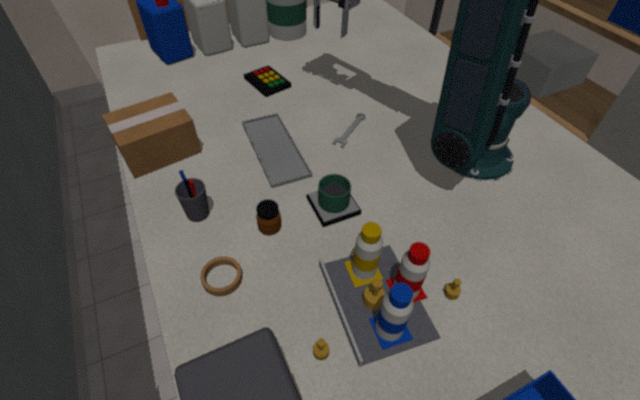

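View pics/top0.png

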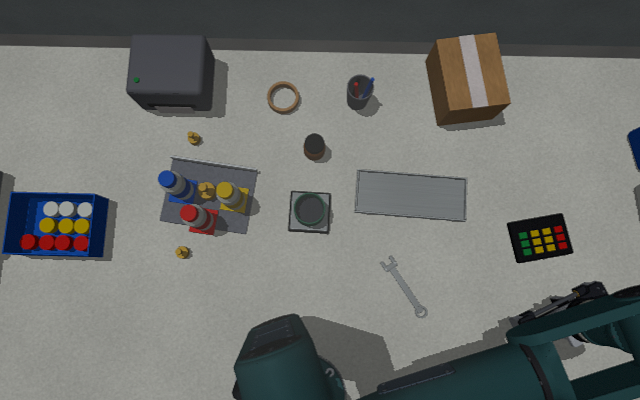

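In the scene view the bottles are at yellow (369,248), red (413,268) and blue (398,310), each on its own colour. The tray is at (278,151), the canister at (335,201) and the jar at (268,216). Three things look like the weight: (374,294) penned between the bottles on the board, plus (454,292) and (321,349) on the table. The penned one is the largest and fits the description. I'll confirm it in a crop and fit the poses.

```bash
cat >> h.py <<'E'
from scipy.optimize import minimize
A=np.linspace(0,2*np.pi,48)
PROF={'bottle':[[(0,28),(112,28)],[(112,28),(124,20)],[(124,20),(150,20)]],'weight':[[(0,23),(30,23)],[(30,6),(59,6)],[(59,11),(75,11)]],'jar':[[(0,30),(75,30)]],'canister':[[(20,41),(80,41)]]}
def sil(kind,x,y,z0,c):
    im=np.zeros((1600,2560),np.uint8)
    for seg in PROF[kind]:
        P=[(x+r*np.cos(a),y+r*np.sin(a),z0+z) for z,r in seg for a in A]
        q=(proj(P,c)*4+1.5).round().astype(np.int32);cv2.fillConvexPoly(im,cv2.convexHull(q),255)
    return cv2.resize(im,(640,400),interpolation=cv2.INTER_AREA)/255.
def fit(kind,obs,x0,z0):
    def f(p):
        s=0
        for c,m in obs:
            S=sil(kind,p[0],p[1],z0,c);s-=np.minimum(S,m).sum()/np.maximum(S,m).sum()
        return s/len(obs)
    r=minimize(f,x0,method='Nelder-Mead',options=dict(initial_simplex=[x0,np.add(x0,[12,0]),np.add(x0,[0,12])],xatol=.2,fatol=1e-4))
    return r.x.round(1),round(-r.fun,3)
E
cat > m.py <<'E'
from h import *
s=robot.read_camera('scene');t=robot.read_camera('top')
cv2.imwrite('pics/crop1.png',cv2.resize(s['image'][215:365,300:480,::-1],(720,600),interpolation=cv2.INTER_CUBIC))
def best(n,c,near):
    o=[o for o in robot.outline_of(n,c) if np.hypot(*(np.array(o['uv'])-near))<15]
    return o[0]['mask'] if o else None
for n,k,a,b,x0,z0 in [('bottle_red','bottle',(413,268),(197,218),(430,270),10),('bottle_yellow','bottle',(369,248),(230,196),(490,190),10),('bottle_blue','bottle',(398,310),(176,185),(510,330),10),('weight','weight',(374,294),(208,192),(510,265),6),('jar','jar',(268,216),(317,145),(650,-15),0),('canister','canister',(335,201),(308,212),(470,0),0)]:
    ob=[(c,best(n,c,q)) for c,q in((s,a),(t,b))];ob=[(c,m) for c,m in ob if m is not None]
    print(n,fit(k,ob,x0,z0),[fit(k,[o],x0,z0) for o in ob])
# canister by green hull of rim / tray corners
for c,q in((s,(278,151)),(t,(410,195))):
    m=best('tray',c,q)
    if m is None: continue
    ct=max(cv2.findContours(m.astype(np.uint8),0,2)[0],key=cv2.contourArea)
    bx=cv2.approxPolyDP(cv2.convexHull(ct),8,True).reshape(-1,2)
    print('tray',[ray(u,14 if 1 else 0,c)[:2].round() for u in bx])
for n,qs,qt in(('pad_red',(419,294),(210,226)),('pad_yellow',(358,275),(240,206)),('pad_blue',(391,341),(176,185))):
    pass
E
python3 m.py
```

```text
bottle_red (array([445.7, 282.3]), np.float64(0.866)) [(array([444.4, 281.8]), np.float64(0.784)), (array([446. , 281.9]), np.float64(0.955))]Traceback (most recent call last):
  File "m.py", line 9, in <module>
    print(n,fit(k,ob,x0,z0),[fit(k,[o],x0,z0) for o in ob])
            ~~~^^^^^^^^^^^^
  File "h.py", line 24, in fit
    r=minimize(f,x0,method='Nelder-Mead',options=dict(initial_simplex=[x0,np.add(x0,[12,0]),np.add(x0,[0,12])],xatol=.2,fatol=1e-4))
    res = _minimize_neldermead(fun, x0, args, callback, bounds=bounds,
                               **options)
    fsim[k] = func(sim[k])
              ~~~~^^^^^^^^
    fx = function(np.copy(x), *(wrapper_args + args))
  File "h.py", line 23, in f
    return s/len(obs)
           ~^~~~~~~~~
ZeroDivisionError: division by zero
```

View pics/crop1.png

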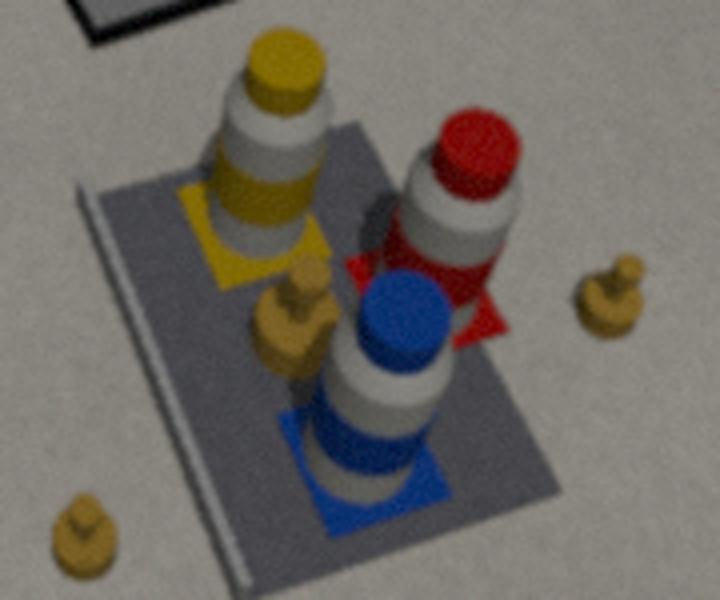

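The crop shows the penned weight at crop (300,315) is clearly bigger than the ones at (610,295) and (85,540), so it is the one meant. Each bottle already stands on its own coaster.

```bash
sed -i 's/^    ob=.*/    ob=[(c,best(n,c,q)) for c,q in((s,a),(t,b))];ob=[(c,m) for c,m in ob if m is not None]\n    if not ob: print(n,"none"); continue/' m.py; sed -i '/^for n,qs/,$d' m.py
cat >> m.py <<'E'
# pads: visible corners by colour + outline in both cameras
for c,nm in((s,'s'),(t,'t')):
    h=cv2.cvtColor(c['image'],cv2.COLOR_RGB2HSV)
    for n,P in(('weight',(510,265)),):
        pass
g=t['image'].astype(int); 
# board grey outline in both views, z=6
from collections import OrderedDict
for c,(u0,u1,v0,v1) in((t,(150,262,155,240)),(s,(315,445,240,365))):
    im=c['image'][v0:v1,u0:u1]; gr=im.max(2).astype(int)-im.min(2); lum=im.mean(2)
    m=((lum<115)).astype(np.uint8); m=cv2.morphologyEx(m,cv2.MORPH_OPEN,np.ones((3,3)))
    ct=max(cv2.findContours(m,0,2)[0],key=cv2.contourArea)
    hull=cv2.convexHull(ct); bx=cv2.approxPolyDP(hull,6,True).reshape(-1,2)+[u0,v0]
    print('board',[(tuple(u),tuple(ray(u,6,c)[:2].round())) for u in bx])
E
python3 m.py
```

```text
bottle_red (array([444.5, 282. ]), np.float64(0.846)) [(array([443.2, 281. ]), np.float64(0.795)), (array([445.3, 282. ]), np.float64(0.9))]
bottle_yellow (array([503.1, 199. ]), np.float64(0.936)) [(array([502.1, 199.7]), np.float64(0.936)), (array([503.7, 199.2]), np.float64(0.943))]
bottle_blue (array([527.8, 342. ]), np.float64(0.944)) [(array([527.3, 341.8]), np.float64(0.959)), (array([527.8, 342.4]), np.float64(0.933))]
weight (array([522.9, 273. ]), np.float64(0.869)) [(array([522.9, 273.1]), np.float64(0.874)), (array([523.7, 274.1]), np.float64(0.868))]
jar (array([648.9, -12.7]), np.float64(0.896)) [(array([649.4, -11.8]), np.float64(0.89)), (array([647.4, -12.7]), np.float64(0.905))]
canister (array([478.6,   4.6]), np.float64(0.594)) [(array([490.5,  20.7]), np.float64(0.677)), (array([473.3,   0.7]), np.float64(0.542))]
tray [array([ 470., -419.]), array([ 484., -119.]), array([ 597., -126.]), array([ 581., -420.])]
tray [array([ 588., -134.]), array([ 581., -426.]), array([ 465., -422.]), array([ 477., -130.])]
board [((np.int64(159), np.int64(174)), (np.float64(571.0), np.float64(415.0))), ((np.int64(173), np.int64(158)), (np.float64(617.0), np.float64(380.0))), ((np.int64(257), np.int64(170)), (np.float64(589.0), np.float64(144.0))), ((np.int64(259), np.int64(211)), (np.float64(474.0), np.float64(133.0))), ((np.int64(246), np.int64(233)), (np.float64(413.0), np.float64(166.0))), ((np.int64(189), np.int64(231)), (np.float64(415.0), np.float64(320.0))), ((np.int64(160), np.int64(220)), (np.float64(443.0), np.float64(401.0)))]
board [((np.int64(319), np.int64(263)), (np.float64(587.0), np.float64(140.0))), ((np.int64(356), np.int64(240)), (np.float64(478.0), np.float64(121.0))), ((np.int64(423), np.int64(242)), (np.float64(334.0), np.float64(195.0))), ((np.int64(439), np.int64(338)), (np.float64(447.0), np.float64(404.0))), ((np.int64(357), np.int64(364)), (np.float64(622.0), np.float64(376.0)))]
```

{"op": "send_rows", "data": {"deltas": [[0.227, 0.862, 0, 0, 0, 0.667], [0.227, 0.862, 0, 0, 0, 0.667], [0.227, 0.862, 0, 0, 0, 0.667], [0.227, 0.862, 0, 0, 0, 0.667], [0.227, 0.862, 0, 0, 0, 0.667], [0.227, 0.862, 0, 0, 0, 0.667], [0.227, 0.862, 0, 0, 0, 0.667], [0.227, 0.862, 0, 0, 0, 0.667], [0.227, 0.862, 0, 0, 0, 0.667], [0.227, 0.862, 0, 0, 0, 0.667], [0.227, 0.862, 0, 0, 0, 0.667], [0.227, 0.862, 0, 0, 0, 0.667], [0.227, 0.862, 0, 0, 0, 0.667], [0.227, 0.862, 0, 0, 0, 0.667], [0.227, 0.862, 0, 0, 0, 0.667], [0.227, 0.862, 0, 0, 0, 0.667], [0.227, 0.862, 0, 0, 0, 0.667], [0.227, 0.862, 0, 0, 0, 0.667], [0, 0, 0, 0, 0, 0], [0, 0, 0, 0, 0, 0]], "jaw": 0.2}}

```text
clock: 4.7
position: [445.3, 281.2, 404.6]
ee_rot: [0.0, 0.731, 0.682, -0.0]
wrist_force: [0.1, -0.7, 0.7]
finger_gap: 0.8
grasp_force: 0.0
```

```bash
cat >> h.py <<'E'
def fproj(P,c):
    R=cv2.Rodrigues(np.array(c['rvec'],float))[0]
    q=(R@np.array(P,float).reshape(-1,3).T).T+np.ravel(c['tvec'])
    th=np.arctan2(np.hypot(q[:,0],q[:,1]),q[:,2]);ph=np.arctan2(q[:,1],q[:,0])
    return np.c_[c['cx']+c['fx']*th*np.cos(ph),c['cy']+c['fy']*th*np.sin(ph)]
def fray(uv,z,c):
    a=(uv[0]-c['cx'])/c['fx'];b=(uv[1]-c['cy'])/c['fy'];th=np.hypot(a,b);k=np.sin(th)/max(th,1e-9)
    R=cv2.Rodrigues(np.array(c['rvec'],float))[0];o=-R.T@np.ravel(c['tvec']);d=R.T@np.array([a*k,b*k,np.cos(th)])
    return o+d*(z-o[2])/d[2]
E
python3 - <<'E'
from h import *
c=robot.read_camera('wrist');im=c['image'][:,:,::-1].copy()
for (x,y,z,r) in[(444.7,282,160,20),(503,199,160,20),(527.6,342,160,20),(515.3,270.5,81,11),(522.9,273,81,11),(475,0,80,41)]:
    P=[(x+r*np.cos(a),y+r*np.sin(a),z) for a in A]
    cv2.polylines(im,[fproj(P,c).round().astype(np.int32)],True,(255,0,255))
cv2.imwrite('pics/w1.png',im)
R=cv2.Rodrigues(np.array(c['rvec'],float))[0];print((-R.T@np.ravel(c['tvec'])).round(),c['fx'],R[2].round(2))
o=robot.observe();print(o['position'],o['ee_rot'],o['joints'],o['wrist_force'],o['finger_gap'])
E
```

```text
[452. 360. 385.] 309.70691628693146 [-0.02 -0.27 -0.96]
[445.27152713 280.75335505 404.77101908] [ 2.17275518e-04  7.31498977e-01  6.81842483e-01 -1.64370213e-04] [ 4.54975519e-01  3.46058637e-02  1.42599550e+00 -5.14545841e-04
  1.68117931e+00  5.25158213e-01] [-0.23059432 -1.38566673 -0.49689921] 0.7994605963341407
```

View pics/w1.png

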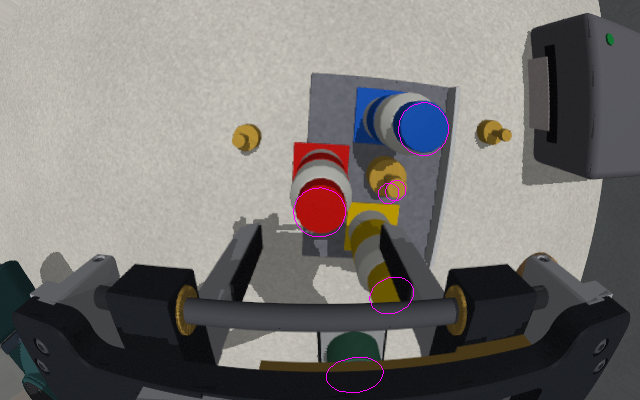

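The wrist view shows the red cap at (320,210) and the blue cap at (422,128), both matching the fitted circles. The knob is near (395,187). Descending on red.

{"op": "send_rows", "data": {"deltas": [[0, 0.02, -0.4, 0, 0, 0], [0, 0, -0.4, 0, 0, 0], [0, 0, -0.4, 0, 0, 0], [0, 0, -0.2, 0, 0, 0], [0, 0, 0, 0, 0, 0], [0, 0, 0, 0, 0, 0]]}}

```text
clock: 5.5
position: [445.6, 282.3, 335.9]
ee_rot: [0.0, 0.731, 0.682, 0.001]
wrist_force: [1.4, 0.4, -0.1]
finger_gap: 0.802
grasp_force: 0.0
```

{"op": "send_rows", "data": {"deltas": [[0, 0, 0, 0, 0, 0], [0, 0, 0, 0, 0, 0], [0, 0, 0, 0, 0, 0], [0, 0, 0, 0, 0, 0], [0, 0, 0, 0, 0, 0], [0, 0, 0, 0, 0, 0]], "jaw": 1}}

```text
clock: 6.25
position: [445.4, 282.5, 334.7]
ee_rot: [-0.0, 0.731, 0.682, 0.0]
wrist_force: [-0.5, 0.1, 0.3]
finger_gap: 0.42
grasp_force: 30.0
```

{"op": "send_rows", "data": {"deltas": [[0, 0, 0.2, 0, 0, 0], [0, 0, 0.6, 0, 0, 0], [0, 0, 0.7, 0, 0, 0], [0, 0, 0.7, 0, 0, 0], [0, 0, 0.7, 0, 0, 0], [0, 0, 0.4, 0, 0, 0], [0, -0.2, 0.1, 0, 0, 0], [0.1, -0.5, 0, 0, 0, 0], [0.13, -0.9, 0, 0, 0, 0], [0.13, -0.9, 0, 0, 0, 0], [0.13, -0.9, 0, 0, 0, 0], [0.13, -0.9, 0, 0, 0, 0], [0.13, -0.9, 0, 0, 0, 0], [0.13, -0.9, 0, 0, 0, 0]]}}

```text
clock: 8.0
position: [489.1, -24.5, 503.4]
ee_rot: [-0.001, 0.731, 0.682, -0.001]
wrist_force: [0.9, 1.0, -2.8]
finger_gap: 0.42
grasp_force: 30.0
```

{"op": "send_rows", "data": {"deltas": [[0.13, -0.9, 0, 0, 0, 0], [0.13, -0.9, 0, 0, 0, 0], [0.13, -0.9, 0, 0, 0, 0], [0.13, -0.9, 0, 0, 0, 0], [0.13, -0.9, -0.2, 0, 0, 0], [0.13, -0.9, -0.4, 0, 0, 0], [0.1, -0.7, -0.4, 0, 0, 0], [0, -0.5, -0.4, 0, 0, 0], [0, -0.24, -0.4, 0, 0, 0], [0, 0, -0.4, 0, 0, 0], [0, 0, -0.4, 0, 0, 0], [0, 0, -0.2, 0, 0, 0], [0, 0, 0, 0, 0, 0], [0, 0, 0, 0, 0, 0]]}}

```text
clock: 9.75
position: [533.6, -364.3, 365.9]
ee_rot: [0.001, 0.731, 0.682, 0.0]
wrist_force: [0.2, -0.0, -2.5]
finger_gap: 0.417
grasp_force: 30.0
```

Run:
```python
from h import *
c=robot.read_camera('wrist');cv2.imwrite('pics/w2.png',c['image'][:,:,::-1])
for cam in('top','scene'):
    d=robot.read_camera(cam)
    if cam=='scene':cv2.imwrite('pics/s2.png',d['image'][:,:,::-1])
    for n in('tray','canister'):
        for o in robot.outline_of(n,d)[:1]:
            ct=max(cv2.findContours(o['mask'].astype(np.uint8),0,2)[0],key=cv2.contourArea)
            print(cam,n,o['uv'],[ray(u,14 if n=='tray' else 20,d)[:2].round().tolist() for u in cv2.approxPolyDP(cv2.convexHull(ct),6,True).reshape(-1,2)])
o=robot.observe();print(o['position'],o['wrist_force'])
```

```text
top tray [398.8, 196.1] [[590.0, -131.0], [580.0, -372.0], [468.0, -323.0], [480.0, -127.0]]
top canister [309.7, 210.9] [[529.0, 45.0], [523.0, -58.0], [420.0, -52.0], [426.0, 49.0]]
scene tray [277.9, 152.5] [[463.0, -421.0], [484.0, -115.0], [601.0, -124.0], [578.0, -429.0]]
scene canister [336.5, 198.0] [[413.0, -83.0], [430.0, 59.0], [536.0, 58.0], [527.0, -55.0], [463.0, -94.0]]
[ 533.40910923 -364.56316221  365.13080718] [-0.19906363 -0.37275455 -2.68014372]
```

View pics/w2.png

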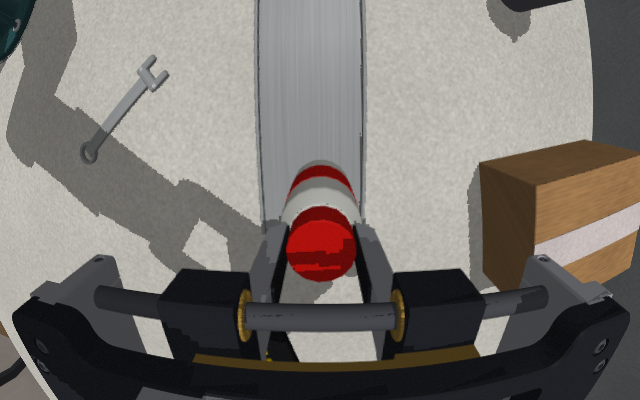

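The wrist view shows the bottle over the near end of the tray, whose walls are at columns 262 and 362. The bottle sits slightly to the +x side, so I'll shift it -8 mm and lower.

{"op": "send_rows", "data": {"deltas": [[-0.15, 0, -0.2, 0, 0, 0], [0, 0, -0.2, 0, 0, 0], [0, 0, -0.2, 0, 0, 0], [0, 0, -0.06, 0, 0, 0], [0, 0, -0.04, 0, 0, 0], [0, 0, -0.02, 0, 0, 0], [0, 0, 0, 0, 0, 0], [0, 0, 0, 0, 0, 0]]}}

```text
clock: 11.1
position: [526.0, -364.6, 329.1]
ee_rot: [0.0, 0.731, 0.682, 0.0]
wrist_force: [0.5, -0.0, -1.9]
finger_gap: 0.422
grasp_force: 30.0
```

{"op": "send_rows", "data": {"deltas": [[0, 0, -0.015, 0, 0, 0], [0, 0, 0, 0, 0, 0], [0, 0, 0, 0, 0, 0]]}}

```text
clock: 11.48
position: [525.9, -364.6, 328.8]
ee_rot: [0.001, 0.731, 0.682, 0.0]
wrist_force: [-0.6, 0.1, 2.5]
finger_gap: 0.421
grasp_force: 30.0
```

{"op": "send_rows", "data": {"deltas": [[0, 0, 0, 0, 0, 0], [0, 0, 0, 0, 0, 0], [0, 0, 0, 0, 0, 0], [0, 0, 0.2, 0, 0, 0], [0, 0, 0.5, 0, 0, 0], [0, 0, 0.7, 0, 0, 0], [0, 0.3, 0.2, 0, 0, 0], [-0.04, 0.9, 0, 0, 0, 0], [-0.04, 0.9, 0, 0, 0, 0], [-0.04, 0.9, 0, 0, 0, 0], [-0.04, 0.9, 0, 0, 0, 0], [-0.04, 0.9, 0, 0, 0, 0], [-0.04, 0.9, 0, 0, 0, 0], [-0.04, 0.9, 0, 0, 0, 0], [-0.04, 0.9, 0, 0, 0, 0], [-0.04, 0.9, 0, 0, 0, 0], [-0.04, 0.9, 0, 0, 0, 0], [-0.03, 0.9, 0, 0, 0, 0], [-0.03, 0.7, 0, 0, 0, 0], [0, 0.37, 0, 0, 0, 0]], "jaw": 0.2}}

```text
clock: 13.98
position: [501.9, 200.9, 407.3]
ee_rot: [-0.0, 0.73, 0.683, -0.0]
wrist_force: [-0.6, 0.5, 0.0]
finger_gap: 0.799
grasp_force: 0.0
```

{"op": "send_rows", "data": {"deltas": [[0, 0, 0, 0, 0, 0], [0, 0, 0, 0, 0, 0]]}}

```text
clock: 14.22
position: [502.9, 198.2, 407.8]
ee_rot: [0.0, 0.731, 0.682, -0.0]
wrist_force: [-0.4, 0.6, -0.1]
finger_gap: 0.806
grasp_force: 0.0
```

Run:
```python
from h import *
c=robot.read_camera('scene');cv2.imwrite('pics/s3.png',c['image'][:,:,::-1])
t=robot.read_camera('top');w=robot.read_camera('wrist');im=w['image'][:,:,::-1].copy()
r=[o for o in robot.outline_of('bottle_red',c)];
if r: print('red',r[0]['conf'],r[0]['uv'],fit('bottle',[(c,r[0]['mask'])],(526,-365),4))
for (x,y,z,rr) in[(503,199,160,20),(522.9,273,81,11),(476,-3,80,41),(476,-3,80,37),(444,283,10,28),(527.6,342,160,20)]:
    cv2.polylines(im,[fproj([(x+rr*np.cos(a),y+rr*np.sin(a),z) for a in A],w).round().astype(np.int32)],True,(255,0,255))
cv2.imwrite('pics/w3.png',im);o=robot.observe();print(o['position'])
```

```text
red 0.73 [264.5, 112.4] (array([ 522.4, -369.1]), np.float64(0.913))
[503.10685437 197.97117121 408.03229551]
```

View pics/w3.png

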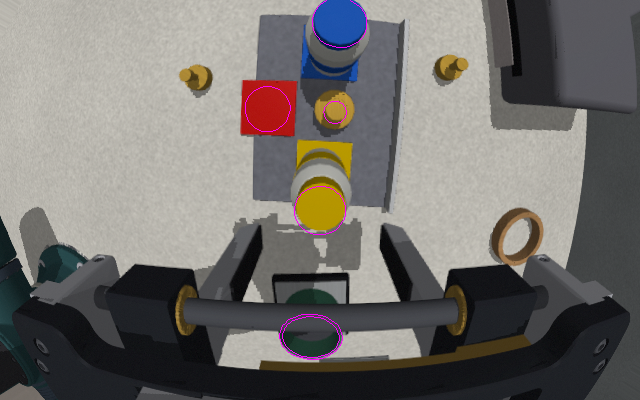

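The red bottle is standing in the tray, fitted at (522,-369). In the wrist view the yellow cap at (320,208) and the red coaster at (269,108) match the overlay. Next is yellow.

{"op": "send_rows", "data": {"deltas": [[0, 0.03, -0.4, 0, 0, 0], [0, 0, -0.4, 0, 0, 0], [0, 0, -0.4, 0, 0, 0], [0, 0, -0.27, 0, 0, 0], [0, 0, 0, 0, 0, 0], [0, 0, 0, 0, 0, 0]]}}

```text
clock: 15.18
position: [503.2, 200.4, 335.4]
ee_rot: [0.0, 0.731, 0.682, 0.001]
wrist_force: [0.7, 0.6, 0.1]
finger_gap: 0.801
grasp_force: 0.0
```

{"op": "send_rows", "data": {"deltas": [[0, 0, 0, 0, 0, 0], [0, 0, 0, 0, 0, 0], [0, 0, 0, 0, 0, 0], [0, 0, 0, 0, 0, 0], [0, 0, 0, 0, 0, 0]], "jaw": 1}}

```text
clock: 15.8
position: [502.9, 200.5, 334.6]
ee_rot: [0.0, 0.731, 0.682, 0.0]
wrist_force: [-0.5, -0.0, 0.5]
finger_gap: 0.422
grasp_force: 30.0
```

{"op": "send_rows", "data": {"deltas": [[0, 0, 0.2, 0, 0, 0], [0, 0, 0.6, 0, 0, 0], [0, 0, 0.7, 0, 0, 0], [0, 0, 0.7, 0, 0, 0], [0, 0, 0.5, 0, 0, 0], [0, -0.2, 0.1, 0, 0, 0], [0, -0.5, 0, 0, 0, 0], [0.06, -0.85, 0, 0, 0, 0], [0.06, -0.85, 0, 0, 0, 0], [0.06, -0.85, 0, 0, 0, 0], [0.06, -0.85, 0, 0, 0, 0], [0.06, -0.85, 0, 0, 0, 0], [0.06, -0.85, 0, 0, 0, 0], [0.06, -0.85, 0, 0, 0, 0], [0.06, -0.85, 0, 0, 0, 0], [0.06, -0.85, 0, 0, 0, 0], [0, -0.7, 0, 0, 0, 0], [0, -0.46, -0.2, 0, 0, 0], [0, 0, -0.4, 0, 0, 0], [0, 0, -0.5, 0, 0, 0]]}}

```text
clock: 18.3
position: [529.6, -275.5, 417.6]
ee_rot: [-0.001, 0.731, 0.682, -0.0]
wrist_force: [-0.1, -0.6, -2.5]
finger_gap: 0.419
grasp_force: 30.0
```

{"op": "send_rows", "data": {"deltas": [[0, 0, -0.5, 0, 0, 0], [0, 0, -0.5, 0, 0, 0], [0, 0, -0.4, 0, 0, 0], [0, 0, -0.2, 0, 0, 0], [0, 0, -0.1, 0, 0, 0], [0, 0, -0.05, 0, 0, 0], [0, 0, 0, 0, 0, 0], [0, 0, 0, 0, 0, 0]]}}

```text
clock: 19.3
position: [530.0, -275.1, 332.8]
ee_rot: [0.001, 0.731, 0.682, 0.0]
wrist_force: [-0.1, 0.8, -3.1]
finger_gap: 0.42
grasp_force: 30.0
```

{"op": "send_rows", "data": {"deltas": [[0, 0, -0.04, 0, 0, 0], [0, 0, -0.03, 0, 0, 0], [0, 0, -0.01, 0, 0, 0], [0, 0, 0, 0, 0, 0], [0, 0, 0, 0, 0, 0]]}}

```text
clock: 19.92
position: [529.9, -275.1, 328.6]
ee_rot: [0.0, 0.731, 0.682, 0.0]
wrist_force: [-1.0, 0.3, 1.9]
finger_gap: 0.418
grasp_force: 30.0
```

{"op": "send_rows", "data": {"deltas": [[0, 0, 0, 0, 0, 0], [0, 0, 0, 0, 0, 0], [0, 0, 0, 0, 0, 0], [0, 0, 0.2, 0, 0, 0], [0, 0, 0.5, 0, 0, 0], [0, 0, 0.7, 0, 0, 0], [0, 0.3, 0.1, 0, 0, 0], [0, 0.9, 0, 0, 0, 0], [0, 0.9, 0, 0, 0, 0], [0, 0.9, 0, 0, 0, 0], [0, 0.9, 0, 0, 0, 0], [0, 0.9, 0, 0, 0, 0], [0, 0.9, 0, 0, 0, 0], [0, 0.9, 0, 0, 0, 0], [0, 0.9, 0, 0, 0, 0], [0, 0.9, 0, 0, 0, 0], [0, 0.9, 0, 0, 0, 0], [0, 0.9, 0, 0, 0, 0], [0, 0.9, 0, 0, 0, 0], [0, 0.8, 0, 0, 0, 0]], "jaw": 0.2}}

```text
clock: 22.42
position: [528.7, 322.2, 401.6]
ee_rot: [-0.0, 0.731, 0.683, -0.001]
wrist_force: [0.2, -0.8, -1.1]
finger_gap: 0.798
grasp_force: 0.0
```

{"op": "send_rows", "data": {"deltas": [[-0.04, 0.44, 0, 0, 0, 0], [0, 0, 0, 0, 0, 0], [0, 0, 0, 0, 0, 0]]}}

```text
clock: 22.8
position: [527.9, 341.0, 402.8]
ee_rot: [0.0, 0.731, 0.682, -0.0]
wrist_force: [0.2, 0.6, 0.3]
finger_gap: 0.797
grasp_force: 0.0
```

Run:
```python
from h import *
w=robot.read_camera('wrist');im=w['image'];h=cv2.cvtColor(im,cv2.COLOR_RGB2HSV)
s=robot.read_camera('scene')
for n,x in(('bottle_red',(526,-365)),('bottle_yellow',(530,-275))):
    r=robot.outline_of(n,s)
    if r: print(n,r[0]['uv'],fit('bottle',[(s,r[0]['mask'])],x,4))
r=robot.outline_of('bottle_blue',w)
b=cv2.inRange(h,(105,120,60),(125,255,255));
p=fproj([(527.6,342,160)],w)[0];q=fproj([(527.6+20*np.cos(a),342+20*np.sin(a),160) for a in A],w)
print('cap proj',p,q.min(0),q.max(0));v=im.copy()[:,:,::-1].copy()
cv2.polylines(v,[q.round().astype(np.int32)],True,(255,0,255));cv2.imwrite('pics/w4.png',v)
k=np.where(b[max(0,int(p[1])-45):int(p[1])+45,int(p[0])-45:int(p[0])+45]);print('blue px extent u',k[1].min()+int(p[0])-45,k[1].max()+int(p[0])-45,'vmax',k[0].max()+int(p[1])-45)
print(robot.observe()['position'])
```

```text
bottle_red [260.1, 104.8] (array([ 525.2, -371.9]), np.float64(0.611))
bottle_yellow [275.0, 124.9] (array([ 528.6, -276.2]), np.float64(0.954))
cap proj [319.34294501 213.06765291] [293.25122021 187.75099286] [345.43811196 237.00882343]
blue px extent u 290 347 vmax 234
[528.18979001 340.88504431 403.28869333]
```

{"op": "send_rows", "data": {"deltas": [[-0.01, 0.03, -0.4, 0, 0, 0], [0, 0, -0.4, 0, 0, 0], [0, 0, -0.4, 0, 0, 0], [0, 0, -0.18, 0, 0, 0], [0, 0, 0, 0, 0, 0], [0, 0, 0, 0, 0, 0]]}}

```text
clock: 23.8
position: [527.6, 343.4, 335.2]
ee_rot: [0.0, 0.731, 0.682, 0.001]
wrist_force: [0.1, -0.4, -0.1]
finger_gap: 0.797
grasp_force: 0.0
```

{"op": "send_rows", "data": {"deltas": [[0, 0, 0, 0, 0, 0], [0, 0, 0, 0, 0, 0], [0, 0, 0, 0, 0, 0], [0, 0, 0, 0, 0, 0], [0, 0, 0, 0, 0, 0]], "jaw": 1}}

```text
clock: 24.42
position: [527.4, 343.5, 334.0]
ee_rot: [0.0, 0.731, 0.682, 0.0]
wrist_force: [-0.1, -0.4, 0.0]
finger_gap: 0.421
grasp_force: 30.0
```

{"op": "send_rows", "data": {"deltas": [[0, 0, 0.2, 0, 0, 0], [0, 0, 0.6, 0, 0, 0], [0, 0, 0.7, 0, 0, 0], [0, 0, 0.7, 0, 0, 0], [0, 0, 0.5, 0, 0, 0], [0, -0.2, 0.1, 0, 0, 0], [0, -0.5, 0, 0, 0, 0], [0.012, -0.85, 0, 0, 0, 0], [0.012, -0.85, 0, 0, 0, 0], [0.012, -0.85, 0, 0, 0, 0], [0.012, -0.85, 0, 0, 0, 0], [0.012, -0.85, 0, 0, 0, 0], [0.012, -0.85, 0, 0, 0, 0], [0.012, -0.85, 0, 0, 0, 0], [0.012, -0.85, 0, 0, 0, 0], [0.012, -0.85, 0, 0, 0, 0], [0.012, -0.85, 0, 0, 0, 0], [0, -0.8, 0, 0, 0, 0], [0, -0.57, -0.2, 0, 0, 0], [0, 0, -0.4, 0, 0, 0]]}}

```text
clock: 26.92
position: [531.8, -188.4, 442.1]
ee_rot: [-0.001, 0.733, 0.68, -0.001]
wrist_force: [0.6, 0.3, -3.5]
finger_gap: 0.423
grasp_force: 30.0
```

{"op": "send_rows", "data": {"deltas": [[0, 0, -0.5, 0, 0, 0], [0, 0, -0.5, 0, 0, 0], [0, 0, -0.5, 0, 0, 0], [0, 0, -0.4, 0, 0, 0], [0, 0, -0.2, 0, 0, 0], [0, 0, -0.1, 0, 0, 0], [0, 0, -0.05, 0, 0, 0], [0, 0, -0.05, 0, 0, 0], [0, 0, 0, 0, 0, 0], [0, 0, 0, 0, 0, 0]]}}

```text
clock: 28.18
position: [533.5, -185.0, 329.4]
ee_rot: [0.0, 0.731, 0.682, 0.0]
wrist_force: [0.6, -0.8, -2.1]
finger_gap: 0.424
grasp_force: 30.0
```

{"op": "send_rows", "data": {"deltas": [[0, 0, -0.015, 0, 0, 0], [0, 0, -0.01, 0, 0, 0], [0, 0, 0, 0, 0, 0], [0, 0, 0, 0, 0, 0]]}}

```text
clock: 28.68
position: [533.4, -185.0, 328.0]
ee_rot: [0.0, 0.731, 0.682, 0.0]
wrist_force: [-0.4, 0.1, -1.0]
finger_gap: 0.418
grasp_force: 30.0
```

{"op": "send_rows", "data": {"deltas": [[0, 0, 0, 0, 0, 0], [0, 0, 0, 0, 0, 0], [0, 0, 0, 0, 0, 0], [0, 0, 0.2, 0, 0, 0], [0, 0, 0.5, 0, 0, 0], [0, 0, 0.7, 0, 0, 0], [-0.2, 0.6, 0.2, 0, 0, 0], [-0.2, 0.6, 0, 0, 0, 0], [-0.2, 0.6, 0, 0, 0, 0], [-0.2, 0.6, 0, 0, 0, 0], [-0.2, 0.5, 0, 0, 0, 0], [0, 0, 0, 0, 0, 0], [0, 0, 0, 0, 0, 0], [0, 0, 0, 0, 0, 0]], "jaw": 0.2}}

```text
clock: 30.42
position: [483.7, -40.8, 407.8]
ee_rot: [0.0, 0.732, 0.682, -0.0]
wrist_force: [-0.3, 0.0, 0.3]
finger_gap: 0.803
grasp_force: 0.0
```

Run:
```python
from h import *
w=robot.read_camera('wrist');im=w['image'];v=im.copy()[:,:,::-1].copy()
for x,y,z,r in((476,-3,80,41),(476,-3,80,37),(533,-185,154,20)):
    cv2.polylines(v,[fproj([(x+r*np.cos(a),y+r*np.sin(a),z) for a in A],w).round().astype(np.int32)],True,(255,0,255))
cv2.imwrite('pics/w5.png',v);cv2.imwrite('pics/w5raw.png',im[:,:,::-1])
r=robot.outline_of('canister',w)
for o in r[:2]: 
    ys,xs=np.where(o['mask']);print(o['conf'],o['uv'],xs.min(),xs.max(),ys.min(),ys.max())
print(robot.observe()['position'])
```

```text
0.7 [313.7, 142.7] 265 357 97 189
[483.67285626 -40.77296855 407.60578661]
```

View pics/w5.png

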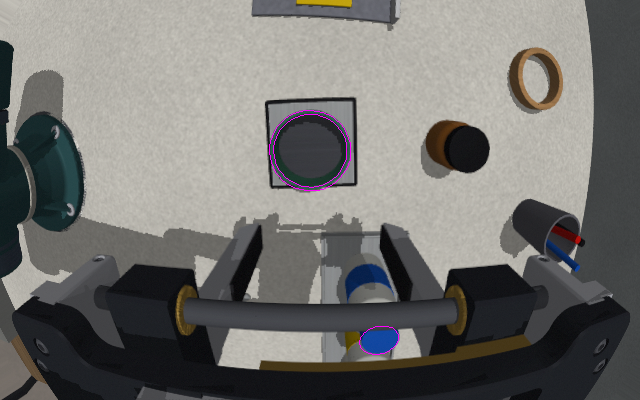

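The wrist view shows the canister opening centred near (311,149) inside the drawn rim circle, with the jar at (457,146). The blue bottle is in the tray at (379,340). I'll refine the canister axis numerically.

Run:
```python
from h import *
w=robot.read_camera('wrist');im=w['image'].astype(int)
g=((im[:,:,1]-im[:,:,0])>8).astype(np.uint8);g[:90]=0;g[200:]=0;g[:,:255]=0;g[:,370:]=0
g=cv2.morphologyEx(g,cv2.MORPH_OPEN,np.ones((2,2),np.uint8))
h=cv2.convexHull(cv2.findNonZero(g)).reshape(-1,2).astype(float)
from scipy.optimize import least_squares
q=np.array([fray(u,80,w)[:2] for u in h])
r=least_squares(lambda p:np.hypot(q[:,0]-p[0],q[:,1]-p[1])-p[2],[476,-3,41],loss='soft_l1');print('rim fit',r.x,np.abs(r.fun).max())
print('platform',[fray(u,20,w)[:2].round(1) for u in((266,101),(355,97),(356,185),(271,188))],np.mean([fray(u,20,w)[:2] for u in((266,101),(355,97),(356,185),(271,188))],0))
# ballast dark-grey area
s=cv2.resize(w['image'][85:200,250:372,::-1],None,fx=4,fy=4,interpolation=cv2.INTER_CUBIC);cv2.imwrite('pics/c5.png',s)
```

```text
rim fit [476.80227691  -3.35075452  41.20496499] 0.38840308414633995
platform [array([426. ,  53.4]), array([531.1,  50. ]), array([526.7, -56.9]), array([421.6, -53.2])] [476.33055729  -1.65853013]
```

View pics/c5.png

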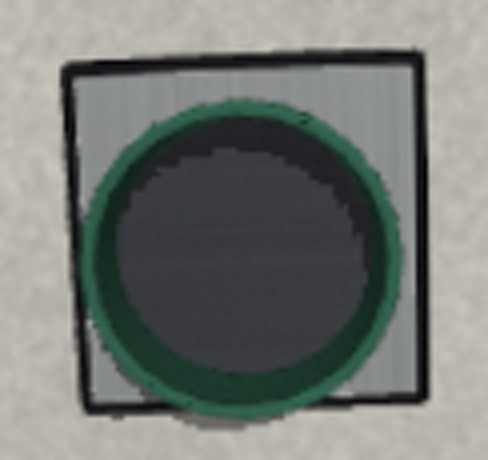

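The crop shows the canister empty above a level ballast, and the rim fit is clean at (476.8,-3.4) with r = 41.2. Next is the weight.

{"op": "send_rows", "data": {"deltas": [[0.06, 0.4, 0, 0, 0, 0], [0.08, 0.7, 0, 0, 0, 0], [0.08, 0.7, 0, 0, 0, 0], [0.08, 0.7, 0, 0, 0, 0], [0.08, 0.7, 0, 0, 0, 0], [0.08, 0.7, 0, 0, 0, 0], [0.08, 0.7, 0, 0, 0, 0], [0.08, 0.7, 0, 0, 0, 0], [0.08, 0.6, 0, 0, 0, 0], [0.06, 0.36, 0, 0, 0, 0], [0, 0, 0, 0, 0, 0], [0, 0, 0, 0, 0, 0], [0, 0, 0, 0, 0, 0]], "jaw": 0.4}}

```text
clock: 32.2
position: [521.5, 272.0, 407.9]
ee_rot: [0.0, 0.732, 0.682, 0.0]
wrist_force: [-0.0, 0.7, -0.7]
finger_gap: 0.603
grasp_force: 0.0
```

Run:
```python
from h import *
w=robot.read_camera('wrist');im=w['image'];v=im.copy()[:,:,::-1].copy()
for n in('pad_red','pad_yellow','pad_blue'):
    r=robot.outline_of(n,w)
    if r:
        ct=max(cv2.findContours(r[0]['mask'].astype(np.uint8),0,2)[0],key=cv2.contourArea)
        P=np.array([fray(u,10,w)[:2] for u in ct.reshape(-1,2).astype(float)]);rc=cv2.minAreaRect(P.astype(np.float32));print(n,r[0]['conf'],r[0]['uv'],rc)
r=robot.outline_of('weight',w)
for o in r[:4]: print('weight',o['conf'],o['uv'],o['mask'].sum())
h=cv2.cvtColor(im,cv2.COLOR_RGB2HSV)
for x,y,z,rr in((522.9,273,81,11),(522.9,273,36,23),(476,-3,80,41)):
    cv2.polylines(v,[fproj([(x+rr*np.cos(a),y+rr*np.sin(a),z) for a in A],w).round().astype(np.int32)],True,(255,0,255))
cv2.imwrite('pics/w6.png',v[40:320,180:520])
s=cv2.resize(v[60:310,190:480],None,fx=2,fy=2);cv2.imwrite('pics/w6.png',s)
print(robot.observe()['position'])
```

```text
pad_red 0.56 [257.2, 166.6] ((444.9725646972656, 284.65277099609375), (68.86651611328125, 67.8033676147461), 81.8827896118164)
pad_yellow 0.9 [311.5, 223.3] ((507.28106689453125, 204.178466796875), (68.1888198852539, 68.57465362548828), 83.44708251953125)
pad_blue 0.88 [317.1, 109.7] ((525.3475952148438, 346.57781982421875), (70.65692138671875, 69.84285736083984), 82.46013641357422)
weight 0.94 [323.6, 171.2] 1284
weight 0.94 [435.3, 125.8] 654
weight 0.74 [188.3, 136.5] 641
[521.39170061 272.54994884 407.86756336]
```

View pics/w6.png

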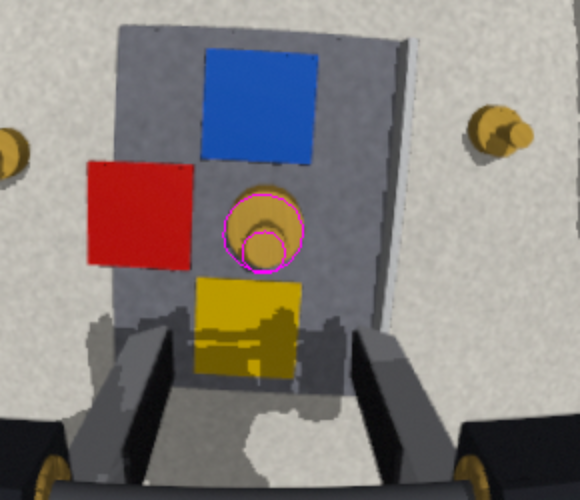

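The wrist view shows all three coasters empty, blue (260,105), red (140,215) and yellow (248,325) in the crop, with the weight at (264,248) about 2 mm further +y than my fit. I'll measure the coasters from the other two cameras as well.

```bash
cat > pads.py <<'E'
from h import *
for cam in('scene','top'):
    c=robot.read_camera(cam)
    for n in('pad_red','pad_yellow','pad_blue'):
        for o in robot.outline_of(n,c)[:2]:
            ct=max(cv2.findContours(o['mask'].astype(np.uint8),0,2)[0],key=cv2.contourArea)
            P=np.array([ray(u,10,c)[:2] for u in ct.reshape(-1,2).astype(float)]);rc=cv2.minAreaRect(P.astype(np.float32));print(cam,n,round(o['conf'],2),np.round(rc[0],1),np.round(rc[1],1),round(rc[2],1))
    for o in robot.outline_of('weight',c)[:3]:
        if cam=='scene' : 
            x,f=fit('weight',[(c,o['mask'])],ray(o['uv'],25,c)[:2],6); print('weight',o['uv'],x,f)
E
python3 pads.py
```

```text
scene pad_red 0.97 [444.8 282.9] [70.3 68.9] 82.7
scene pad_red 0.24 [ 503.7 -271.6] [243.8  64. ] 66.2
scene pad_yellow 0.65 [479.1 -27.9] [183.9 107. ] 54.4
scene pad_yellow 0.59 [505.5 201.2] [69.8 69.4] 81.9
scene pad_blue 0.94 [524.7 344.9] [68.3 69.1] 82.6
weight [370.9, 292.8] [523.2 272.9] 0.946
weight [454.9, 290.7] [356.2 331. ] 0.565
weight [318.7, 350.2] [671.8 318.4] 0.435
top pad_red 0.87 [443.4 267.1] [71.9 43.5] 3.5
top pad_yellow 0.68 [506.8 201.7] [68.1 67.6] 82.7
top pad_blue 0.5 [544.  312.5] [26.9 14.6] 21.9
```

{"op": "send_rows", "data": {"deltas": [[0.03, 0.03, -0.4, 0, 0, 0], [0, 0, -0.6, 0, 0, 0], [0, 0, -0.6, 0, 0, 0], [0, 0, -0.6, 0, 0, 0], [0, 0, -0.5, 0, 0, 0], [0, 0, -0.3, 0, 0, 0], [0, 0, -0.1, 0, 0, 0], [0, 0, 0, 0, 0, 0], [0, 0, 0, 0, 0, 0]]}}

```text
clock: 34.08
position: [523.3, 274.6, 254.1]
ee_rot: [0.0, 0.731, 0.682, 0.001]
wrist_force: [-0.4, -0.6, -0.1]
finger_gap: 0.603
grasp_force: 0.0
```

{"op": "send_rows", "data": {"deltas": [[0, 0, 0, 0, 0, 0], [0, 0, 0, 0, 0, 0], [0, 0, 0, 0, 0, 0], [0, 0, 0, 0, 0, 0], [0, 0, 0, 0, 0, 0], [0, 0, 0, 0, 0, 0], [0, 0, 0, 0, 0, 0]], "jaw": 1}}

```text
clock: 34.95
position: [523.1, 274.4, 252.8]
ee_rot: [0.0, 0.731, 0.682, 0.0]
wrist_force: [1.5, -0.3, -0.2]
finger_gap: 0.225
grasp_force: 30.0
```

{"op": "send_rows", "data": {"deltas": [[0, 0, 0.2, 0, 0, 0], [0, 0, 0.5, 0, 0, 0], [0, 0, 0.6, 0, 0, 0], [0, 0, 0.6, 0, 0, 0], [0, 0, 0.4, 0, 0, 0], [0, -0.2, 0.1, 0, 0, 0], [-0.09, -0.4, 0, 0, 0, 0], [-0.09, -0.55, 0, 0, 0, 0], [-0.09, -0.55, 0, 0, 0, 0], [-0.09, -0.55, 0, 0, 0, 0], [-0.09, -0.55, 0, 0, 0, 0], [-0.09, -0.55, 0, 0, 0, 0], [-0.09, -0.55, 0, 0, 0, 0], [-0.09, -0.55, 0, 0, 0, 0], [-0.1, -0.55, 0, 0, 0, 0], [-0.1, -0.34, 0, 0, 0, 0], [0, -0.2, 0, 0, 0, 0], [0, 0, 0, 0, 0, 0], [0, 0, 0, 0, 0, 0], [0, 0, 0, 0, 0, 0]]}}

```text
clock: 37.45
position: [477.0, -1.9, 372.7]
ee_rot: [-0.0, 0.731, 0.683, 0.0]
wrist_force: [0.9, -0.5, -3.2]
finger_gap: 0.227
grasp_force: 30.0
```

Run:
```python
from h import *
w=robot.read_camera('wrist');s=robot.read_camera('scene')
a=cv2.resize(w['image'][60:260,210:430,::-1],(440,400));b=cv2.resize(s['image'][130:240,270:390,::-1],(360,330))
v=np.zeros((400,800,3),np.uint8);v[:,:440]=a;v[:330,440:]=b;cv2.imwrite('pics/w7.png',v);o=robot.observe();print(o['position'],o['wrist_force'],o['ft_torque'])
```

```text
[477.01156195  -1.99822741 372.6955467 ] [-0.59644125  0.73232785 -4.21652432] [-0.0208083  -0.0700904   0.02048673]
```

View pics/w7.png

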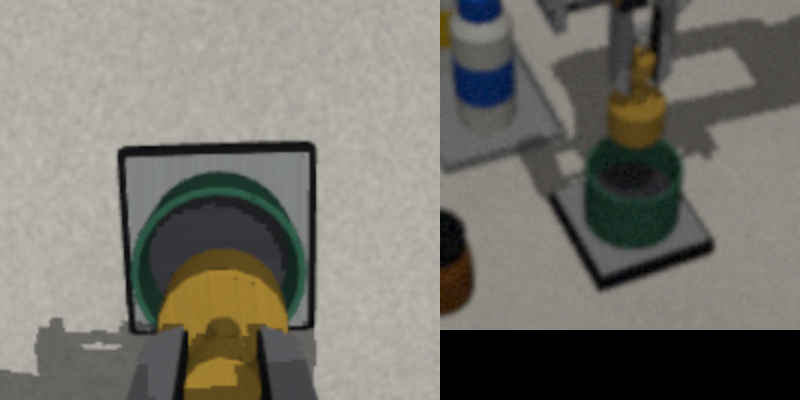

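The weight hangs upright above the canister opening (crop (220,290); scene inset (637,115)). Lowering now, slow near the ballast.

{"op": "send_rows", "data": {"deltas": [[0, 0, -0.3, 0, 0, 0], [0, 0, -0.4, 0, 0, 0], [0, 0, -0.3, 0, 0, 0], [0, 0, -0.15, 0, 0, 0], [0, 0, -0.05, 0, 0, 0], [0, 0, 0, 0, 0, 0], [0, 0, 0, 0, 0, 0]]}}

```text
clock: 38.42
position: [477.2, -2.6, 313.5]
ee_rot: [0.001, 0.731, 0.682, 0.001]
wrist_force: [0.2, -1.3, -4.2]
finger_gap: 0.225
grasp_force: 30.0
```

{"op": "send_rows", "data": {"deltas": [[0, 0, -0.03, 0, 0, 0], [0, 0, -0.03, 0, 0, 0], [0, 0, -0.03, 0, 0, 0], [0, 0, -0.03, 0, 0, 0], [0, 0, 0, 0, 0, 0]]}}

```text
clock: 39.05
position: [476.8, -2.5, 306.5]
ee_rot: [-0.0, 0.731, 0.682, -0.0]
wrist_force: [-0.7, 0.3, -4.4]
finger_gap: 0.227
grasp_force: 30.0
```

{"op": "send_rows", "data": {"deltas": [[0, 0, -0.03, 0, 0, 0], [0, 0, -0.03, 0, 0, 0], [0, 0, 0, 0, 0, 0]]}}

```text
clock: 39.42
position: [476.8, -2.5, 303.5]
ee_rot: [-0.0, 0.731, 0.682, -0.0]
wrist_force: [-0.1, 0.1, -3.5]
finger_gap: 0.227
grasp_force: 30.0
```

{"op": "send_rows", "data": {"deltas": [[0, 0, -0.02, 0, 0, 0], [0, 0, -0.02, 0, 0, 0], [0, 0, 0, 0, 0, 0]]}}

```text
clock: 39.8
position: [476.9, -2.5, 301.6]
ee_rot: [-0.0, 0.731, 0.682, -0.0]
wrist_force: [0.7, 0.3, -4.9]
finger_gap: 0.224
grasp_force: 30.0
```

{"op": "send_rows", "data": {"deltas": [[0, 0, -0.02, 0, 0, 0], [0, 0, -0.02, 0, 0, 0], [0, 0, 0, 0, 0, 0]]}}

```text
clock: 40.17
position: [476.9, -2.5, 299.6]
ee_rot: [-0.0, 0.731, 0.682, -0.0]
wrist_force: [0.8, 0.2, -5.0]
finger_gap: 0.225
grasp_force: 30.0
```

{"op": "send_rows", "data": {"deltas": [[0, 0, -0.02, 0, 0, 0], [0, 0, -0.02, 0, 0, 0], [0, 0, 0, 0, 0, 0]]}}

```text
clock: 40.55
position: [476.9, -2.5, 297.5]
ee_rot: [-0.0, 0.731, 0.682, -0.0]
wrist_force: [-0.5, 0.2, -3.9]
finger_gap: 0.227
grasp_force: 30.0
```

{"op": "send_rows", "data": {"deltas": [[0, 0, -0.02, 0, 0, 0], [0, 0, -0.02, 0, 0, 0], [0, 0, 0, 0, 0, 0]]}}

```text
clock: 40.92
position: [476.9, -2.5, 295.6]
ee_rot: [-0.0, 0.731, 0.682, -0.0]
wrist_force: [0.6, 0.5, -4.6]
finger_gap: 0.227
grasp_force: 30.0
```

{"op": "send_rows", "data": {"deltas": [[0, 0, -0.02, 0, 0, 0], [0, 0, -0.02, 0, 0, 0], [0, 0, 0, 0, 0, 0]]}}

```text
clock: 41.3
position: [477.1, -2.6, 294.5]
ee_rot: [0.0, 0.731, 0.682, 0.0]
wrist_force: [-1.5, 0.0, -0.5]
finger_gap: 0.221
grasp_force: 30.0
```

{"op": "send_rows", "data": {"deltas": [[0, 0, -0.006, 0, 0, 0], [0, 0, 0, 0, 0, 0]]}}

```text
clock: 41.55
position: [477.1, -2.6, 294.4]
ee_rot: [0.001, 0.731, 0.682, 0.0]
wrist_force: [-2.2, 0.4, 3.9]
finger_gap: 0.226
grasp_force: 30.0
```

It is resting: the force went from -4.5 to +3.9 N and the descent stopped. Releasing.

{"op": "send_rows", "data": {"deltas": [[0, 0, 0, 0, 0, 0], [0, 0, 0, 0, 0, 0], [0, 0, 0, 0, 0, 0], [0, 0, 0, 0, 0, 0], [0, 0, 0.2, 0, 0, 0], [0, 0, 0.5, 0, 0, 0], [0, 0, 0.7, 0, 0, 0], [0, 0, 0.7, 0, 0, 0], [0, -0.2, 0.1, 0, 0, 0], [0.2, -0.6, 0, 0, 0, 0], [0.2, -0.7, 0, 0, 0, 0], [0.2, -0.7, 0, 0, 0, 0], [0.2, -0.7, 0, 0, 0, 0], [0.2, -0.5, 0, 0, 0, 0], [0.13, -0.25, 0, 0, 0, 0], [0, 0, 0, 0, 0, 0], [0, 0, 0, 0, 0, 0], [0, 0, 0, 0, 0, 0]], "jaw": 0.3}}

```text
clock: 43.8
position: [533.2, -184.1, 403.6]
ee_rot: [0.0, 0.731, 0.683, 0.0]
wrist_force: [-0.4, -0.3, 0.5]
finger_gap: 0.699
grasp_force: 0.0
```

Run:
```python
from h import *
w=robot.read_camera('wrist');v=w['image'][:,:,::-1].copy()
for x,y,z,rr in((533.4,-185,154,20),(476.8,-3,122,11),(530,-275,154,20)):
    cv2.polylines(v,[fproj([(x+rr*np.cos(a),y+rr*np.sin(a),z) for a in A],w).round().astype(np.int32)],True,(255,0,255))
cv2.imwrite('pics/w8.png',v);print(robot.observe()['position'])
s=robot.read_camera('scene')
r=robot.outline_of('jar',s);print('jar',fit('jar',[(s,r[0]['mask'])],(649,-12),0) if r else None)
```

```text
[ 533.26084491 -184.18465604  403.68536918]
jar (array([648., -15.]), np.float64(0.842))
```

View pics/w8.png

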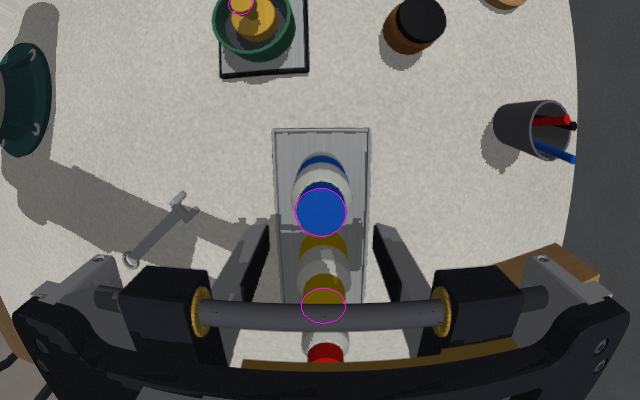

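The wrist view shows the weight upright in the canister (knob (241,5)), the jar untouched at (415,25), and the blue cap at (320,211) matching the overlay. Returning blue.

{"op": "send_rows", "data": {"deltas": [[0, -0.02, -0.4, 0, 0, 0], [0, 0, -0.4, 0, 0, 0], [0, 0, -0.4, 0, 0, 0], [0, 0, -0.2, 0, 0, 0], [0, 0, -0.1, 0, 0, 0], [0, 0, 0, 0, 0, 0], [0, 0, 0, 0, 0, 0]]}}

```text
clock: 44.82
position: [533.6, -186.1, 329.3]
ee_rot: [0.001, 0.731, 0.682, 0.0]
wrist_force: [0.0, -0.5, 0.1]
finger_gap: 0.699
grasp_force: 0.0
```

{"op": "send_rows", "data": {"deltas": [[0, 0, 0, 0, 0, 0], [0, 0, 0, 0, 0, 0], [0, 0, 0, 0, 0, 0], [0, 0, 0, 0, 0, 0], [0, 0, 0, 0, 0, 0]], "jaw": 1}}

```text
clock: 45.45
position: [533.4, -186.0, 328.6]
ee_rot: [0.0, 0.731, 0.682, 0.0]
wrist_force: [-0.4, -0.1, 0.8]
finger_gap: 0.415
grasp_force: 30.0
```

{"op": "send_rows", "data": {"deltas": [[0, 0, 0.2, 0, 0, 0], [0, 0, 0.6, 0, 0, 0], [0, 0, 0.7, 0, 0, 0], [0, 0, 0.7, 0, 0, 0], [0, 0, 0.7, 0, 0, 0], [0, 0.2, 0.1, 0, 0, 0], [0, 0.5, 0, 0, 0, 0], [0, 0.85, 0, 0, 0, 0], [0, 0.85, 0, 0, 0, 0], [0, 0.85, 0, 0, 0, 0], [0, 0.85, 0, 0, 0, 0], [0, 0.85, 0, 0, 0, 0], [0, 0.85, 0, 0, 0, 0], [-0.04, 0.85, 0, 0, 0, 0], [-0.04, 0.85, 0, 0, 0, 0], [-0.04, 0.85, 0, 0, 0, 0], [-0.05, 0.85, 0, 0, 0, 0], [0, 0.8, 0, 0, 0, 0], [0, 0.42, 0, 0, 0, 0], [0, 0.2, -0.2, 0, 0, 0]]}}

```text
clock: 47.95
position: [524.7, 346.0, 467.7]
ee_rot: [0.0, 0.731, 0.683, -0.0]
wrist_force: [0.3, -0.3, -2.5]
finger_gap: 0.413
grasp_force: 30.0
```

{"op": "send_rows", "data": {"deltas": [[0, 0, -0.4, 0, 0, 0], [0, 0, -0.6, 0, 0, 0], [0, 0, -0.6, 0, 0, 0], [0, 0, -0.5, 0, 0, 0], [0, 0, -0.3, 0, 0, 0], [0, 0, -0.15, 0, 0, 0], [0, 0, 0, 0, 0, 0], [0, 0, 0, 0, 0, 0], [0, 0, 0, 0, 0, 0]]}}

```text
clock: 49.08
position: [525.1, 345.1, 342.2]
ee_rot: [0.0, 0.731, 0.682, 0.001]
wrist_force: [-0.0, 0.3, -2.8]
finger_gap: 0.419
grasp_force: 30.0
```

{"op": "send_rows", "data": {"deltas": [[0, 0, -0.06, 0, 0, 0], [0, 0, -0.04, 0, 0, 0], [0, 0, -0.02, 0, 0, 0], [0, 0, -0.01, 0, 0, 0], [0, 0, 0, 0, 0, 0], [0, 0, 0, 0, 0, 0]]}}

```text
clock: 49.82
position: [524.8, 345.0, 334.6]
ee_rot: [-0.0, 0.731, 0.682, 0.0]
wrist_force: [-1.0, 0.3, -0.8]
finger_gap: 0.417
grasp_force: 30.0
```

{"op": "send_rows", "data": {"deltas": [[0, 0, -0.01, 0, 0, 0], [0, 0, 0, 0, 0, 0]]}}

```text
clock: 50.08
position: [524.8, 345.0, 334.6]
ee_rot: [0.0, 0.731, 0.682, 0.0]
wrist_force: [-1.4, -0.3, 2.6]
finger_gap: 0.418
grasp_force: 30.0
```

{"op": "send_rows", "data": {"deltas": [[0, 0, 0, 0, 0, 0], [0, 0, 0, 0, 0, 0], [0, 0, 0, 0, 0, 0], [0, 0, 0.2, 0, 0, 0], [0, 0, 0.5, 0, 0, 0], [0, 0, 0.7, 0, 0, 0], [0, -0.3, 0, 0, 0, 0], [0, -0.9, 0, 0, 0, 0], [0, -0.9, 0, 0, 0, 0], [0, -0.9, 0, 0, 0, 0], [0, -0.9, 0, 0, 0, 0], [0, -0.9, 0, 0, 0, 0], [0, -0.9, 0, 0, 0, 0], [0, -0.9, 0, 0, 0, 0], [0.02, -0.9, 0, 0, 0, 0], [0.02, -0.9, 0, 0, 0, 0], [0.02, -0.9, 0, 0, 0, 0], [0.02, -0.9, 0, 0, 0, 0], [0.02, -0.9, 0, 0, 0, 0], [0, -0.8, 0, 0, 0, 0]], "jaw": 0.3}}

```text
clock: 52.58
position: [528.9, -252.1, 402.3]
ee_rot: [-0.001, 0.732, 0.682, -0.0]
wrist_force: [-0.0, 0.3, 0.4]
finger_gap: 0.699
grasp_force: 0.0
```

{"op": "send_rows", "data": {"deltas": [[0, -0.5, 0, 0, 0, 0], [0, 0, 0, 0, 0, 0], [0, 0, 0, 0, 0, 0]]}}

```text
clock: 52.95
position: [529.9, -274.1, 403.7]
ee_rot: [-0.0, 0.731, 0.683, 0.0]
wrist_force: [0.1, 0.2, -0.5]
finger_gap: 0.7
grasp_force: 0.0
```

```bash
cat > chk.py <<'E'
from h import *
import sys
D={'bottle_red':('pad_red',(445,283.5)),'bottle_yellow':('pad_yellow',(506,202)),'bottle_blue':('pad_blue',(525,345))}
for cam in('scene','top'):
    c=robot.read_camera(cam)
    for n in sys.argv[1:]:
        r=robot.outline_of(n,c)
        for o in r[:1]: print(cam,n,o['conf'],fit('bottle',[(c,o['mask'])],D[n][1],10))
    if cam=='scene':cv2.imwrite('pics/last.png',c['image'][:,:,::-1])
print(robot.observe()['position'])
E
python3 chk.py bottle_blue
```

```text
scene bottle_blue 0.91 (array([524.4, 344.3]), np.float64(0.947))
top bottle_blue 0.92 (array([524.8, 343.6]), np.float64(0.935))
[ 530.11873321 -273.75776841  404.25625052]
```

Blue stands within about 1 mm of its coaster centre. Yellow next.

{"op": "send_rows", "data": {"deltas": [[0, -0.015, -0.4, 0, 0, 0], [0, 0, -0.4, 0, 0, 0], [0, 0, -0.4, 0, 0, 0], [0, 0, -0.2, 0, 0, 0], [0, 0, -0.1, 0, 0, 0], [0, 0, 0, 0, 0, 0], [0, 0, 0, 0, 0, 0]]}}

```text
clock: 54.02
position: [530.1, -275.8, 329.9]
ee_rot: [0.001, 0.731, 0.682, 0.0]
wrist_force: [-0.5, -0.0, -0.2]
finger_gap: 0.695
grasp_force: 0.0
```

{"op": "send_rows", "data": {"deltas": [[0, 0, 0, 0, 0, 0], [0, 0, 0, 0, 0, 0], [0, 0, 0, 0, 0, 0], [0, 0, 0, 0, 0, 0], [0, 0, 0, 0, 0, 0]], "jaw": 1}}

```text
clock: 54.65
position: [529.9, -275.8, 329.1]
ee_rot: [0.0, 0.731, 0.682, -0.0]
wrist_force: [0.3, 0.0, 1.0]
finger_gap: 0.419
grasp_force: 30.0
```

{"op": "send_rows", "data": {"deltas": [[0, 0, 0.2, 0, 0, 0], [0, 0, 0.6, 0, 0, 0], [0, 0, 0.7, 0, 0, 0], [0, 0, 0.7, 0, 0, 0], [0, 0, 0.7, 0, 0, 0], [0, 0.2, 0.1, 0, 0, 0], [0, 0.5, 0, 0, 0, 0], [-0.05, 0.85, 0, 0, 0, 0], [-0.05, 0.85, 0, 0, 0, 0], [-0.05, 0.85, 0, 0, 0, 0], [-0.05, 0.85, 0, 0, 0, 0], [-0.05, 0.85, 0, 0, 0, 0], [-0.05, 0.85, 0, 0, 0, 0], [-0.05, 0.85, 0, 0, 0, 0], [-0.05, 0.85, 0, 0, 0, 0], [-0.05, 0.85, 0, 0, 0, 0], [-0.02, 0.7, 0, 0, 0, 0], [0, 0.4, 0, 0, 0, 0], [0, 0.1, -0.2, 0, 0, 0]]}}

```text
clock: 57.02
position: [505.8, 203.1, 468.1]
ee_rot: [0.0, 0.73, 0.683, -0.0]
wrist_force: [-0.6, -0.1, -1.9]
finger_gap: 0.42
grasp_force: 30.0
```

{"op": "send_rows", "data": {"deltas": [[0, 0, -0.4, 0, 0, 0], [0, 0, -0.6, 0, 0, 0], [0, 0, -0.6, 0, 0, 0], [0, 0, -0.5, 0, 0, 0], [0, 0, -0.3, 0, 0, 0], [0, 0, -0.15, 0, 0, 0], [0, 0, 0, 0, 0, 0], [0, 0, 0, 0, 0, 0], [0, 0, 0, 0, 0, 0]]}}

```text
clock: 58.15
position: [506.6, 201.8, 342.5]
ee_rot: [0.001, 0.731, 0.682, 0.001]
wrist_force: [1.3, -0.4, -2.7]
finger_gap: 0.419
grasp_force: 30.0
```

{"op": "send_rows", "data": {"deltas": [[0, 0, -0.06, 0, 0, 0], [0, 0, -0.04, 0, 0, 0], [0, 0, -0.02, 0, 0, 0], [0, 0, -0.02, 0, 0, 0], [0, 0, 0, 0, 0, 0], [0, 0, 0, 0, 0, 0]]}}

```text
clock: 58.9
position: [506.3, 201.7, 335.1]
ee_rot: [0.0, 0.731, 0.682, 0.0]
wrist_force: [-1.3, -0.2, 3.0]
finger_gap: 0.421
grasp_force: 30.0
```

{"op": "send_rows", "data": {"deltas": [[0, 0, 0, 0, 0, 0], [0, 0, 0, 0, 0, 0], [0, 0, 0, 0, 0, 0], [0, 0, 0.2, 0, 0, 0], [0, 0, 0.5, 0, 0, 0], [0, 0, 0.7, 0, 0, 0], [0, -0.3, 0, 0, 0, 0], [0, -0.9, 0, 0, 0, 0], [0.04, -0.9, 0, 0, 0, 0], [0.04, -0.9, 0, 0, 0, 0], [0.04, -0.9, 0, 0, 0, 0], [0.04, -0.9, 0, 0, 0, 0], [0.04, -0.9, 0, 0, 0, 0], [0.04, -0.9, 0, 0, 0, 0], [0.04, -0.9, 0, 0, 0, 0], [0.04, -0.9, 0, 0, 0, 0], [0.04, -0.9, 0, 0, 0, 0], [0.03, -0.9, 0, 0, 0, 0], [0, -0.7, 0, 0, 0, 0], [0, -0.43, 0, 0, 0, 0]], "jaw": 0.3}}

```text
clock: 61.4
position: [525.1, -366.9, 402.9]
ee_rot: [-0.001, 0.732, 0.681, -0.0]
wrist_force: [0.7, 0.3, -0.5]
finger_gap: 0.7
grasp_force: 0.0
```

{"op": "send_rows", "data": {"deltas": [[0, 0, 0, 0, 0, 0], [0, 0, 0, 0, 0, 0]]}}

```text
clock: 61.65
position: [526.0, -363.9, 404.3]
ee_rot: [-0.0, 0.731, 0.683, 0.0]
wrist_force: [-0.5, 0.3, 0.2]
finger_gap: 0.701
grasp_force: 0.0
```

```bash
python3 chk.py bottle_yellow
```

```text
scene bottle_yellow 0.69 (array([505.9, 201.7]), np.float64(0.963))
top bottle_yellow 0.94 (array([506.9, 201. ]), np.float64(0.876))
[ 526.1485834  -363.59706915  404.85751501]
```

Yellow is centred on its coaster. Red next.

{"op": "send_rows", "data": {"deltas": [[0, 0, -0.4, 0, 0, 0], [0, 0, -0.4, 0, 0, 0], [0, 0, -0.4, 0, 0, 0], [0, 0, -0.2, 0, 0, 0], [0, 0, -0.11, 0, 0, 0], [0, 0, 0, 0, 0, 0], [0, 0, 0, 0, 0, 0]]}}

```text
clock: 62.72
position: [526.0, -364.9, 330.0]
ee_rot: [0.001, 0.731, 0.682, 0.0]
wrist_force: [0.0, -0.9, 0.2]
finger_gap: 0.702
grasp_force: 0.0
```

{"op": "send_rows", "data": {"deltas": [[0, 0, 0, 0, 0, 0], [0, 0, 0, 0, 0, 0], [0, 0, 0, 0, 0, 0], [0, 0, 0, 0, 0, 0], [0, 0, 0, 0, 0, 0]], "jaw": 1}}

```text
clock: 63.35
position: [525.9, -364.8, 329.1]
ee_rot: [0.0, 0.731, 0.682, 0.0]
wrist_force: [0.8, 0.4, 1.3]
finger_gap: 0.423
grasp_force: 30.0
```

{"op": "send_rows", "data": {"deltas": [[0, 0, 0.2, 0, 0, 0], [0, 0, 0.6, 0, 0, 0], [0, 0, 0.7, 0, 0, 0], [0, 0, 0.8, 0, 0, 0], [0, 0, 0.7, 0, 0, 0], [0, 0.2, 0.4, 0, 0, 0], [0, 0.5, 0, 0, 0, 0], [-0.18, 0.9, 0, 0, 0, 0], [-0.18, 0.9, 0, 0, 0, 0], [-0.18, 0.9, 0, 0, 0, 0], [-0.18, 0.9, 0, 0, 0, 0], [-0.18, 0.9, 0, 0, 0, 0], [-0.18, 0.9, 0, 0, 0, 0], [-0.18, 0.9, 0, 0, 0, 0], [-0.18, 0.9, 0, 0, 0, 0], [-0.18, 0.9, 0, 0, 0, 0]]}}

```text
clock: 65.35
position: [443.9, 77.0, 498.2]
ee_rot: [-0.001, 0.731, 0.682, -0.0]
wrist_force: [0.1, 0.6, -2.6]
finger_gap: 0.421
grasp_force: 30.0
```

{"op": "send_rows", "data": {"deltas": [[0, 0.9, 0, 0, 0, 0], [0, 0.9, 0, 0, 0, 0], [0, 0.9, 0, 0, 0, 0], [0, 0.9, 0, 0, 0, 0], [0, 0.4, 0, 0, 0, 0], [0, 0.17, 0, 0, 0, 0], [0, 0, 0, 0, 0, 0], [0, 0, 0, 0, 0, 0]]}}

```text
clock: 66.35
position: [445.1, 282.7, 499.1]
ee_rot: [0.0, 0.732, 0.682, -0.0]
wrist_force: [0.2, 0.3, -2.2]
finger_gap: 0.418
grasp_force: 30.0
```

{"op": "send_rows", "data": {"deltas": [[0, 0.01, -0.3, 0, 0, 0], [0, 0, -0.6, 0, 0, 0], [0, 0, -0.6, 0, 0, 0], [0, 0, -0.6, 0, 0, 0], [0, 0, -0.5, 0, 0, 0], [0, 0, -0.3, 0, 0, 0], [0, 0, -0.2, 0, 0, 0], [0, 0, -0.03, 0, 0, 0], [0, 0, 0, 0, 0, 0], [0, 0, 0, 0, 0, 0]]}}

```text
clock: 67.6
position: [445.1, 284.3, 343.5]
ee_rot: [0.0, 0.731, 0.682, 0.001]
wrist_force: [-0.7, 0.1, -2.5]
finger_gap: 0.422
grasp_force: 30.0
```

{"op": "send_rows", "data": {"deltas": [[0, -0.005, -0.06, 0, 0, 0], [0, 0, -0.05, 0, 0, 0], [0, 0, -0.03, 0, 0, 0], [0, 0, -0.02, 0, 0, 0], [0, 0, 0, 0, 0, 0], [0, 0, 0, 0, 0, 0]]}}

```text
clock: 68.35
position: [444.8, 284.0, 335.1]
ee_rot: [0.0, 0.731, 0.682, 0.0]
wrist_force: [-1.6, -0.4, 2.3]
finger_gap: 0.418
grasp_force: 30.0
```

Contact. Releasing, rising, and moving clear toward the robot and away from the scene.

{"op": "send_rows", "data": {"deltas": [[0, 0, 0, 0, 0, 0], [0, 0, 0, 0, 0, 0], [0, 0, 0, 0, 0, 0], [0, 0, 0.2, 0, 0, 0], [0, 0, 0.5, 0, 0, 0], [0, 0, 0.7, 0, 0, 0], [-0.2, -0.6, 0.5, 0, 0, 0], [-0.2, -0.8, 0, 0, 0, 0], [-0.2, -0.8, 0, 0, 0, 0], [-0.2, -0.8, 0, 0, 0, 0], [-0.2, -0.8, 0, 0, 0, 0], [-0.2, -0.8, 0, 0, 0, 0], [0, -0.8, 0, 0, 0, 0], [0, -0.8, 0, 0, 0, 0], [0, -0.8, 0, 0, 0, 0], [0, -0.8, 0, 0, 0, 0], [0, -0.5, 0, 0, 0, 0], [0, 0, 0, 0, 0, 0], [0, 0, 0, 0, 0, 0]], "jaw": 0.3}}

```text
clock: 70.72
position: [384.9, -130.5, 429.9]
ee_rot: [0.0, 0.731, 0.682, 0.0]
wrist_force: [0.7, -1.1, -0.4]
finger_gap: 0.698
grasp_force: 0.0
```

```bash
python3 chk.py bottle_red bottle_yellow bottle_blue; python3 -c "
from h import *
i=cv2.imread('pics/last.png');cv2.imwrite('pics/fin.png',cv2.resize(i[100:360,230:470],(554,600),interpolation=cv2.INTER_CUBIC))"
```

```text
scene bottle_red 0.75 (array([444.1, 283.2]), np.float64(0.776))
scene bottle_yellow 0.62 (array([506.4, 201.9]), np.float64(0.956))
scene bottle_blue 0.89 (array([524.5, 344. ]), np.float64(0.962))
top bottle_red 0.92 (array([444.5, 283.6]), np.float64(0.948))
top bottle_yellow 0.92 (array([506.9, 201.8]), np.float64(0.953))
top bottle_blue 0.83 (array([526.5, 345.8]), np.float64(0.94))
[ 384.9298979  -130.62037239  429.45464084]
```

View pics/fin.png

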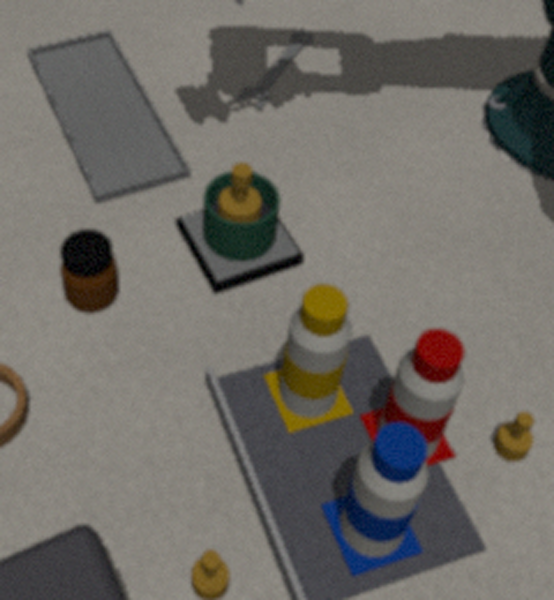

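The final view shows the weight upright in the canister (crop (240,195)) and all three bottles on their own coasters: yellow (318,355), red (425,390), blue (387,490). The jar is untouched and the tray is empty, so I'm handing in.

```bash
python3 -c "
from bench import robot
print(robot.job_done())"
```

```text
the job is handed in; nothing more can be done
None
```

The job is handed in, at about 71 s on the robot clock: all three bottles went to the tray first, the weight now rests upright in the canister, each bottle stands within about 2 mm of its own coaster's centre, and nothing tipped or disturbed the jar.

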